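Seat the tube with the sprung slide and let it latch at mid position

TASK

Push the orange slide all the way in with the fingertips, so that it drives the tube up against the grey end fence, without ramming it once it stops, then let go, so that the spring brings the slide back until its stop pin catches it at the middle position. Only push: grip and lift nothing, do not touch the tube with the gripper, leave the blue slide out as it is and the other things where they are.

Things in the scene. Friction and masses are not known exactly. Their poses are not given: they have to be found in the camera images.
- orange_unit: Orange seating fixture, base plate 12 mm thick fixed to the table. Origin on its underside; +x = direction in which the slide is pushed (about away from the robot), z up; plate spans x -126 to +98, y -58 to +46 mm. Along x: push plate, carriage, tube nest (cheeks 34 mm high, x -24 to +80 mm), grey end fence 70 mm high. At x -55 mm, y -44 mm the stop pin block, 40 mm high. Holds the tube.
- blue_unit: Blue seating fixture, base plate 12 mm thick fixed to the table. Origin on its underside; +x = direction in which the slide is pushed (about away from the robot), z up; plate spans x -126 to +98, y -58 to +46 mm. Along x: push plate, carriage, tube nest (cheeks 34 mm high, x -24 to +80 mm), grey end fence 70 mm high. At x -55 mm, y -44 mm the stop pin block, 40 mm high. Nest empty; leave it.
- orange_push (a point): Centre of the near face of the orange push plate (60 mm wide along the unit's y, 42 mm high from 16 to 58 mm above the table, nothing higher on the slide), 40 mm above the table; moves with the slide. At joint 0 it lies at x -130 mm, y 0 in the unit's frame. Its axes are those of the unit: x is the push direction.
- blue_push (a point): The same point on the blue push plate.
- orange_slide (a joint): Travel of the orange slide, m; 0 = out (to the robot), grows as pushed in, end 0.064. Spring pushes it out with 2.4 N at 0, 6 N at 0.06; the pin adds up to 2.5 N from 0.010 to 0.037. Let go beyond 0.038 it returns to rest on the pin at 0.035; let go earlier it returns to 0. Nose meets the tube at 0.042 to 0.054; tube on the fence, a firm stop, at 0.060.
- blue_slide (a joint): Travel of the blue slide, m; 0 = out (to the robot), grows as pushed in, end 0.064. Spring pushes it out with 2.4 N at 0, 6 N at 0.06; the pin adds up to 2.5 N from 0.010 to 0.037. Let go beyond 0.038 it returns to rest on the pin at 0.035; let go earlier it returns to 0. 
- orange_pin (a joint): Travel of the orange unit's stop pin (steel pin with a black knob), m; 0 = sprung in (also when it has caught the slide), up to 0.007 while the slide's tooth passes it. It works by itself.
- orange_fence (a point): Middle of the near face of the orange unit's end fence, at tube-axis height (34 mm above the table); axes as the unit's, x pointing into the fence.
- tube: Mitred white tube offcut, 44 mm diameter, 90 mm long, loose, lying along the push direction in the nest of the orange unit. Origin at mid length on its underside, 12 mm above the table; its own y axis runs along the tube. It starts 6 to 18 mm short of the fence; seated, its origin is 45 mm from the fence face.
- magnet: Red and grey arrow-shaped welding magnet, 50 x 100 x 16 mm, loose bystander; origin under its centre.
- lamp: Black work lamp, 32 x 66 x 42 mm, loose bystander; origin under its centre.
- dropout: Pale metal frame plate, 44 x 80 x 8 mm, loose bystander; origin under its centre.
There are look-alikes about, which are no part of the job. There is more than one size of the tube; the job needs the largest.

How it is judged:
On the way:
1. the orange slide is pushed home and the tube is against the fence (within 3 mm) (value of joint orange_slide above 0.055 m and x of tube in the frame of orange_fence above -0.048 m), for 0.1 s.
At the end, for the whole second after the job is handed in: The orange slide rests on its stop pin at mid position (0.032 to 0.038 m) with the pin sprung in, the tube lies in the nest within 3 mm of the end fence, at rest, and the blue slide is still out (under 4 mm) (value of joint orange_slide between 0.032 and 0.038 m and value of joint orange_pin below 0.002 m and velocity of joint orange_slide between -0.005 and 0.005 m/s and x of tube in the frame of orange_fence above -0.048 m and z of tube in the frame of orange_unit below 0.016 m and linear speed of tube below 0.01 m/s and value of joint blue_slide below 0.004 m); the robot touches nothing.
It fails at once if the orange slide is rammed: the fingers press it with over 80 N (contact force between the fingers and orange_slide above 80 N).
It fails at once if the gripper touches the tube (contact force between any of the fingers, the arm and tube above 0.5 N).
It fails at once if the tube is lifted out of the nest (more than 10 mm) or tipped (z of tube in the frame of orange_unit above 0.022 m or angle between tube's own z axis and vertical above 0.3 rad).
It fails at once if the blue slide is pushed more than 8 mm (value of joint blue_slide above 0.008 m).
It fails at once if a bystander is moved more than 15 mm (distance of any of magnet, lamp, dropout from where it was at the start of the episode above 0.015 m).
It also fails if it takes over 38 s, if anything falls off the work surface, if the arm or the gripper's body presses on something with over 40 N, if the wrist force passes 120 N, or if a joint passes its speed limit or range.

ROBOT

A 6-joint arm with a two-finger parallel gripper is mounted at the origin on a cart in front of the work surface, level with it; the furniture and walls round the work are solid. World frame = base frame: x ahead of the robot, y to its left, z up, the work surface at z = 0. Lengths are in m, angles in rad, forces in N, time in s.
With the tool pointing down it reaches from about 0.35 to 0.725 m from the base axis. Payload 4.3 kg.
Tool frame: the origin (TCP) lies between the finger pads; the fingertips stand 14 mm ahead of it and the grasp point (between the pads) lies 5 mm behind it (bot.nose_length is the distance from the TCP to the fingertips, in m); x points along the fingers, z is the direction in which the jaws open and shut, and the axes are right-handed (so a half turn about x gives the same grasp; the last joint's range is limited). The gripper opens to 85 mm and grips with 20 to 120 N. Pads are 22 mm wide; open, the fingers measure 114 mm over their backs; the gripper's body (76 mm by 85 mm) begins 54 mm behind the grasp point. The pads swing forward as they close: fully open they stand 13 mm farther back than shut.
Start: joints at [-1.406, 0.377, 0.081, 1.274, 0, 1.46], TCP at [0.156, -0.553, 0.245] pointing down, gripper open.
Joint ranges: [-2.72, 2.72], [-0.84, 1.66], [-1.02, 1.22], [-1.77, 2.12], [-1.37, 1.28], [-3.14, 3.14]. Speed limits (rad/s): [2.57, 2.57, 3.14, 3.14, 3.14, 3.14].

INTERFACE

Orientations are given as a unit quaternion [x, y, z, w].
In Python, from station import bot gives the robot as it stands.
- The arm moves only by the tool carry_out, never from a script. Its argument "steps" is a list that holds one entry, the list of rows, each a list of 4 numbers: the shift along the world's x, y, z in m, then the turn about the world's z in degrees. A call has 1 to 12 rows; each row shifts and turns the commanded pose from where the row before left it; what a row does not reach is not made up. A row lasts 1/12 s, in which the tool goes at most 41.7 mm and 7.16 degrees, less where a joint would pass 70% of its speed; a pose out of reach is approached as far as the arm can. A call with a gripper value outside its range is refused whole. "hand" is the finger opening in m, from 0 to 0.0854, set as the call begins (left out, the last holds). The fingers move at their own pace and stop on an object; the grip force is fixed at half the most. Time passes only in rows, so rows that do not move let the fingers close. It gives the time, the measured TCP pose, the force and the opening at its end, in the units of the state.
- bot.read_state(): the state, without advancing time (a new reading comes with each control period).
- bot.camera(name): name is "scene" or "top"; returns (picture, depth): 480x640x3 uint8, red, green, blue; 480x640 float32, m along the optical axis (not along the pixel's ray), 0 where there is no reading.
- bot.calibration(name): a dict with "K" (3x3 intrinsics, pixels), "R" (3x3) and "t" (3): a world point X has camera coordinates R X + t. Camera axes: x right, y down, z forward; pixel columns grow to the right and rows downward; lengths in m; the calibration is good to about 2 mm. A picture is of the moment at which its call begins. calibration takes no time and is no camera call.
- bot.hand_in(): hands the job in, once; it reports no verdict.
The state is a dict: "t": time; "joints": joint angles; "joint_vel": joint speeds; "tau": joint torques, N m; "ee_pos": TCP position; "orientation": TCP orientation; "ft_force": force on the tool from outside, world axes, zero at the start; "torque": the same for the moment, N m; "width": finger opening in m.
Only numpy, scipy, OpenCV 4.12 (cv2) and the standard library are available. Lean on these libraries where they do the work, as an engineer would, in place of code of your own. Each camera call takes 0.05 s, during which the arm holds its last target.

## Working session

There is one attempt and no reset: what is moved stays moved. The work goes in short steps, Python scripts to look and compute and a tool call to move; the robot and the scene stay as the last step left them, time stands still between calls to the robot, and variables do not carry over. Pictures are saved under pics/ and viewed, and the job is handed in when it is done.

Besides the shell and the picture viewer there is one more tool, called after "Emit:" as name(argument=value, ...) on one line, values as JSON. carry_out: Moves the arm, as the interface text tells. Its arguments: {"type":"object","properties":{"steps":{"type":"array"},"hand":{"type":"number"}},"required":["steps"]}

```bash
mkdir -p pics; ls; python3 - <<'E'
from station import bot
import cv2,numpy as np
for n in ("scene","top"):
    p,d=bot.camera(n); cv2.imwrite(f"pics/{n}0.png",p[:,:,::-1]); np.savez(f"{n}0.npz",p=p,d=d)
    c=bot.calibration(n); print(n,np.round(c["K"],1).tolist(),np.round(c["R"],3).tolist(),np.round(c["t"],3).tolist())
s=bot.read_state(); print(s, bot.nose_length)
E
```

```text
pics
scene [[598.0, 0.0, 318.8], [0.0, 598.0, 230.4], [0.0, 0.0, 1.0]] [[0.909, -0.416, 0.011], [-0.307, -0.689, -0.657], [0.281, 0.594, -0.754]] [-0.56, 0.151, 1.404]
top [[507.5, 0.0, 317.6], [0.0, 507.5, 233.7], [0.0, 0.0, 1.0]] [[0.021, -1.0, 0.017], [-0.985, -0.023, -0.171], [0.172, -0.013, -0.985]] [-0.126, 0.568, 1.034]
{'t': 0.1, 'joints': array([-1.40628424e+00,  3.78000031e-01,  7.97754330e-02,  1.27443453e+00,
       -7.94961820e-06,  1.46045923e+00]), 'joint_vel': array([-0.00168472, -0.00220325,  0.00343459,  0.00071164,  0.00038087,
       -0.00052702]), 'tau': array([ 1.12825241e-03, -4.64695144e+01,  2.70581174e+01,  1.20677543e-02,
       -5.31846251e-05,  3.29910883e-06]), 'ee_pos': array([ 0.15594489, -0.55285564,  0.24445476]), 'orientation': array([ 0.42724051,  0.5642621 , -0.42633876,  0.56330195]), 'ft_force': array([0.79335772, 0.70636411, 0.59684641]), 'torque': array([-0.04684096,  0.00185872, -0.00441877]), 'width': 0.0851707450955396} 0.014
```

View pics/scene0.png

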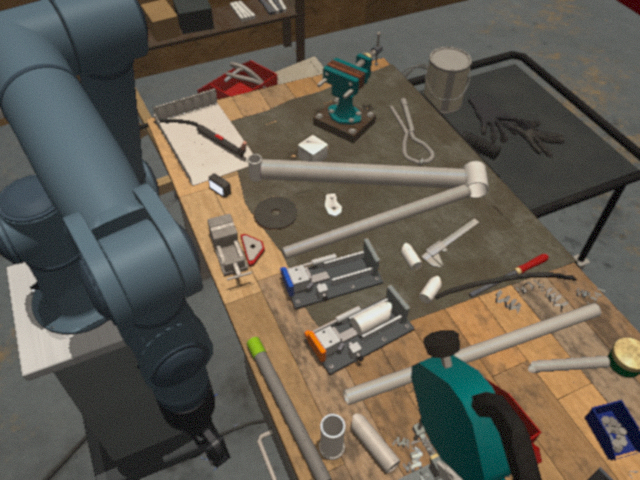

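View pics/top0.png

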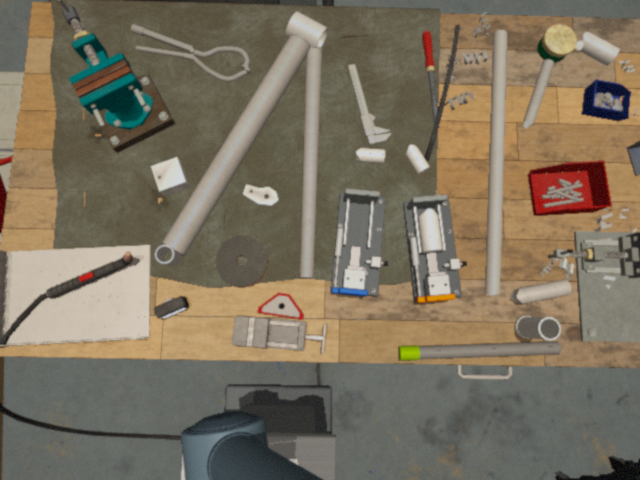

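The scene picture shows the orange push plate at (317,343) and the blue one at (290,278). In the top picture they are at (436,297) and (350,291). The tube in the nest is at top (431,230). A green-tipped bar lies in front of the units at top (400–560,351).

```bash
cat > h.py <<'E'
import numpy as np,cv2
from station import bot
def ray(n,u,v,z):
    c=bot.calibration(n);K,R,t=map(np.array,(c["K"],c["R"],c["t"]))
    d=R.T@np.linalg.inv(K)@np.array([u,v,1.]);o=-R.T@t
    return o+d*(z-o[2])/d[2]
def cloud(n,d):
    c=bot.calibration(n);K,R,t=map(np.array,(c["K"],c["R"],c["t"]))
    v,u=np.mgrid[:480,:640]; P=np.stack([(u-K[0,2])/K[0,0]*d,(v-K[1,2])/K[1,1]*d,d],-1)
    return (P-t)@R
E
python3 - <<'E'
from h import *
for n in("top","scene"):
    z=np.load(n+"0.npz");p,d=z["p"],z["d"];C=cloud(n,d)
    h=cv2.cvtColor(p,cv2.COLOR_RGB2HSV)
    for nm,lo,hi in(("orange",(8,180,150),(22,255,255)),("blue",(103,150,120),(120,255,255)),("green",(32,150,100),(50,255,255))):
        m=cv2.inRange(h,lo,hi);k,l,s,c=cv2.connectedComponentsWithStats(m)
        for i in range(1,k):
            if s[i,4]>40:
                q=C[(l==i)&(d>0)]; zt=q[:,2].max()
                vs,us=np.where(l==i); r=cv2.minAreaRect(np.stack([us,vs],1).astype(np.float32))
                print(n,nm,s[i],np.round(c[i],1),"med",np.round(np.median(q,0),3),"lo",np.round(np.percentile(q,3,axis=0),3),"hi",np.round(np.percentile(q,97,axis=0),3),np.round(cv2.boxPoints(r),1).tolist())
z=np.load("top0.npz");C=cloud("top",z["d"])
for nm,u,v in(("bar",405,352),("bar",480,350),("bar",555,349),("tube",431,230),("fence",427,199),("pin",455,265),("bartube",494,285),("blue pin",375,263),("bench edge",450,366)):
    print(nm,np.round(C[v,u],3))
cv2.imwrite("pics/crop_top.png",cv2.resize(z["p"][180:370,310:570,::-1],None,fx=3,fy=3,interpolation=cv2.INTER_CUBIC))
z=np.load("scene0.npz")
cv2.imwrite("pics/crop_scene.png",cv2.resize(z["p"][230:390,260:440,::-1],None,fx=4,fy=3.7,interpolation=cv2.INTER_CUBIC))
E
```

```text
top orange [427 294  28   8 151] [440.1 297.6] med [ 0.44  -0.371  0.059] lo [ 0.435 -0.398  0.014] hi [ 0.446 -0.344  0.063] [[426.70001220703125, 296.0], [453.8999938964844, 293.70001220703125], [454.3999938964844, 299.29998779296875], [427.1000061035156, 301.6000061035156]]
top orange [418 297   8   6  41] [421.2 299.4] med [ 0.437 -0.335  0.039] lo [ 0.433 -0.345  0.001] hi [ 0.442 -0.329  0.044] [[418.0, 297.0], [425.0, 297.0], [425.0, 302.0], [418.0, 302.0]]
top blue [332 288  35   7 158] [348.9 291.1] med [ 0.45  -0.18   0.059] lo [ 0.444 -0.214  0.038] hi [ 0.456 -0.148  0.062] [[331.70001220703125, 291.8999938964844], [332.1000061035156, 287.1000061035156], [366.29998779296875, 290.0], [365.8999938964844, 294.8999938964844]]
top green [399 346  21  14 278] [409.2 352.5] med [ 0.325 -0.31   0.03 ] lo [ 0.312 -0.33   0.022] hi [ 0.339 -0.291  0.035] [[399.0, 346.0], [419.0, 346.0], [419.0, 359.0], [399.0, 359.0]]
scene orange [305 331  21  23 140] [315.1 341. ] med [ 0.438 -0.37   0.058] lo [ 0.431 -0.399  0.039] hi [ 0.446 -0.333  0.063] [[303.8999938964844, 332.7000122070312
[... 206 characters left out ...]
.053] hi [ 0.451 -0.164  0.063] [[281.0, 268.3999938964844], [284.29998779296875, 267.0], [292.3999938964844, 285.79998779296875], [289.1000061035156, 287.20001220703125]]
scene green [247 337  18  19 212] [255.  345.4] med [ 0.322 -0.311  0.029] lo [ 0.31  -0.329  0.021] hi [ 0.337 -0.292  0.035] [[245.39999389648438, 340.79998779296875], [257.0, 335.0], [264.3999938964844, 349.79998779296875], [252.8000030517578, 355.6000061035156]]
bar [ 0.327 -0.301  0.036]
bar [ 0.334 -0.46   0.03 ]
bar [ 0.339 -0.619  0.03 ]
tube [ 0.582 -0.354  0.06 ]
fence [ 0.647 -0.344  0.071]
pin [ 0.511 -0.409  0.04 ]
bartube [ 0.471 -0.493  0.034]
blue pin [ 0.511 -0.237  0.042]
bench edge [ 0.239 -0.608 -0.75 ]
```

View pics/crop_top.png

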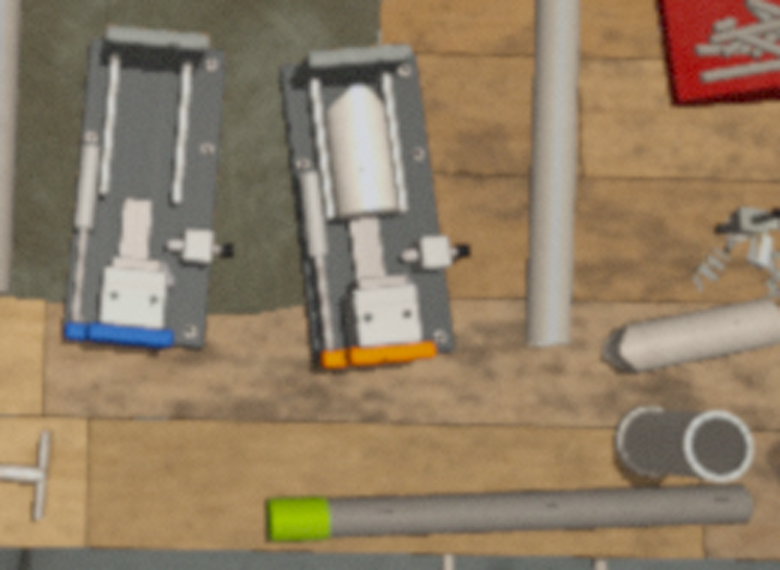

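View pics/crop_scene.png

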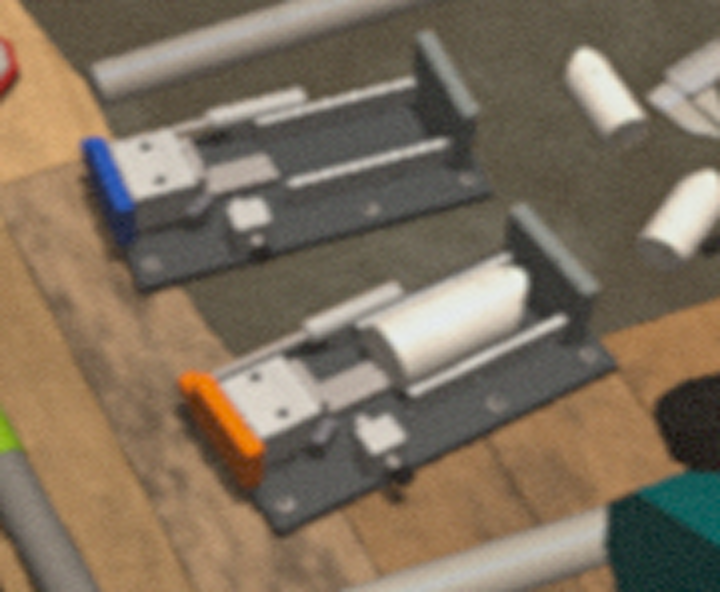

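```bash
python3 - <<'E'
from h import *
f=lambda x,y,z:ray("top",310+(x-1)/3,180+(y-1)/3,z)
def yaw(a,b): return round(np.degrees(np.arctan2(b[1]-a[1],b[0]-a[0])),1)
# cheeks tops z=.046?, base plate z .012, fence top .07
for zc in(.034,.046):
  print("cheeks",yaw(f(330,217,zc),f(314,82,zc)),yaw(f(404,210,zc),f(388,72,zc)))
print("base R edge",yaw(f(453,350,.012),f(417,60,.012)),"L",yaw(f(316,368,.012),f(284,68,.012)))
a,b=f(309,66,.07),f(412,56,.07);print("fence",yaw(b,a)-90,(a+b)/2)
a,b=f(347,363,.058),f(437,355,.058);print("plate front",yaw(b,a)-90,a,b,(a+b)/2)
z=np.load("top0.npz");C=cloud("top",z["d"])
# base plate corners near
print("near corners",f(453,352,.012),f(320,369,.012))
# clusters height in front of the plate
for v in range(300,345,6): print(v,np.round(C[v,440],3))
E
```

```text
cheeks 6.0 5.3
cheeks 6.0 5.3
base R edge 5.6 L 5.5
fence 7.099999999999994 [ 0.64547326 -0.35000282  0.07      ]
plate front 6.200000000000003 [ 0.43312407 -0.33972022  0.058     ] [ 0.43998018 -0.4025211   0.058     ] [ 0.43655212 -0.37112066  0.058     ]
near corners [ 0.44479436 -0.42740439  0.012     ] [ 0.43050667 -0.33052751  0.012     ]
300 [ 0.435 -0.371  0.054]
306 [ 0.425 -0.384  0.003]
312 [ 0.412 -0.384  0.002]
318 [ 0.399 -0.385 -0.   ]
324 [ 0.386 -0.384  0.   ]
330 [ 0.373 -0.383  0.002]
336 [ 0.36  -0.383  0.003]
342 [ 0.348 -0.384 -0.001]
```

Things that could be mistaken for the target:
- **Push plates:** the blue plate at top (350,291) is the look-alike. The orange plate is at top (436,297) and its nest holds the tube.
- **Tubes:** small offcuts lie at top (371,155) and (417,157), and other tubes at (542,292) and (538,328). The nested one at (431,230) is the large one.

The crops confirm orange. The push point is about (0.4365, -0.371) and the push yaw about 5.8°. I'll close the fingers, with the jaw axis across the push.

Emit:
carry_out(steps=[[[0.021,0.015,-0.004,-0.85],[0.021,0.015,-0.004,-0.85],[0.021,0.015,-0.004,-0.85],[0.021,0.015,-0.004,-0.85],[0.021,0.015,-0.008,-0.85],[0.021,0.015,-0.008,-0.85],[0.021,0.015,-0.008,-0.85],[0.021,0.015,-0.008,-0.85],[0.021,0.015,-0.012,-0.85],[0.021,0.015,-0.012,-0.85],[0.021,0.015,-0.012,-0.85],[0.021,0.015,-0.012,-0.85]]], hand=0)

```text
t: 1.1
ee_pos: [0.4087, -0.3723, 0.1484]
orientation: [0.475, 0.524, -0.475, 0.523]
ft_force: [-0.8, 0.3, 1.1]
width: -0.0
```

Emit:
carry_out(steps=[[[0,0,0,0],[0,0,-0.01,0],[0,0,-0.01,0],[0,0,-0.01,0]]])

```text
t: 1.43
ee_pos: [0.4074, -0.3741, 0.1185]
orientation: [0.475, 0.523, -0.476, 0.523]
ft_force: [-0.0, -0.1, 0.2]
width: 0.0
```

```bash
cat > look.py <<'E'
import sys
from h import *
from scipy.spatial.transform import Rotation as Ro
n=sys.argv[1]
for c,(a,b,e,f) in(("top",(180,370,330,530)),("scene",(220,400,230,430))):
    p,d=bot.camera(c);np.savez(f"{c}_{n}.npz",p=p,d=d)
    cv2.imwrite(f"pics/{c}_{n}.png",cv2.resize(p[a:b,e:f,::-1],None,fx=3,fy=3,interpolation=cv2.INTER_CUBIC))
s=bot.read_state();print(s["t"],s["ee_pos"],s["ft_force"],s["width"]);R=Ro.from_quat(s["orientation"]).as_matrix();print(np.round(R,3))
E
python3 look.py a
```

```text
1.5333 [ 0.40615779 -0.37291653  0.11711552] [-0.34395741  0.31813481  0.21516138] -7.009226055113012e-05
[[-0.003  0.995  0.095]
 [ 0.003  0.095 -0.995]
 [-1.    -0.002 -0.003]]
```

View pics/scene_a.png

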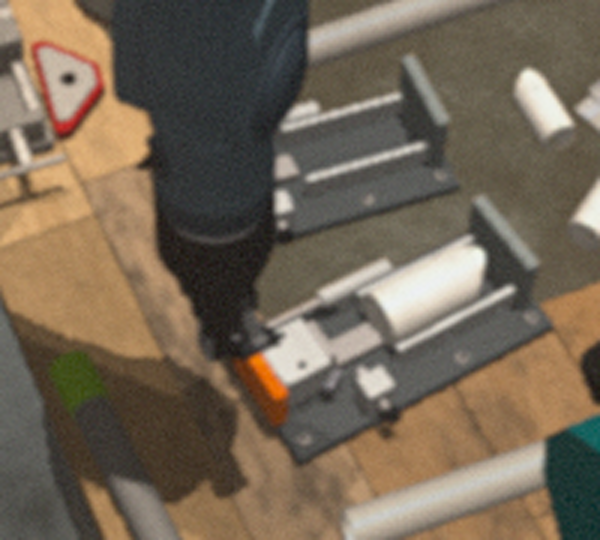

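View pics/top_a.png

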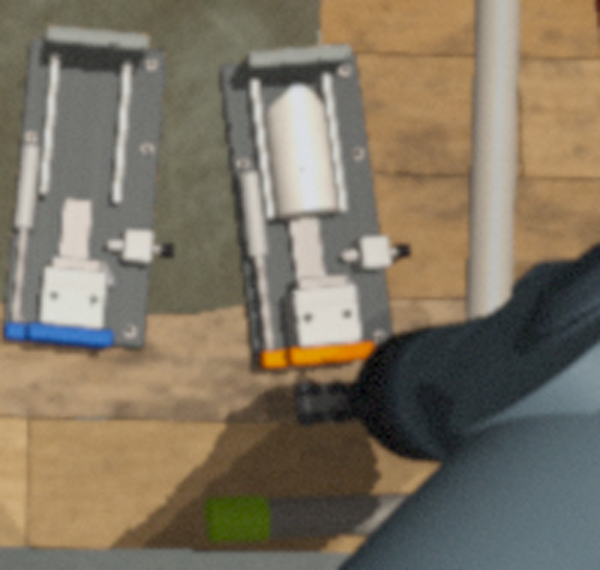

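The fingers are just short of the orange plate and lined up with it (top crop, about (325,400)). Both slides are still out. Descending.

Emit:
carry_out(steps=[[[0,0,-0.018,0],[0,0,-0.018,0],[0,0,-0.018,0],[0,0,-0.017,0],[0,0,0,0],[0,0,0,0]]])

```text
t: 2.03
ee_pos: [0.4069, -0.3732, 0.0479]
orientation: [0.476, 0.524, -0.475, 0.523]
ft_force: [0.1, -0.0, -0.1]
width: -0.0001
```

```bash
python3 look.py b
```

```text
2.1333 [ 0.40829194 -0.37439995  0.04948046] [-0.05522336  0.13247516  0.69590855] 0.00040114898705840673
[[ 0.001  0.995  0.096]
 [-0.001  0.096 -0.995]
 [-1.     0.001  0.001]]
```

View pics/scene_b.png

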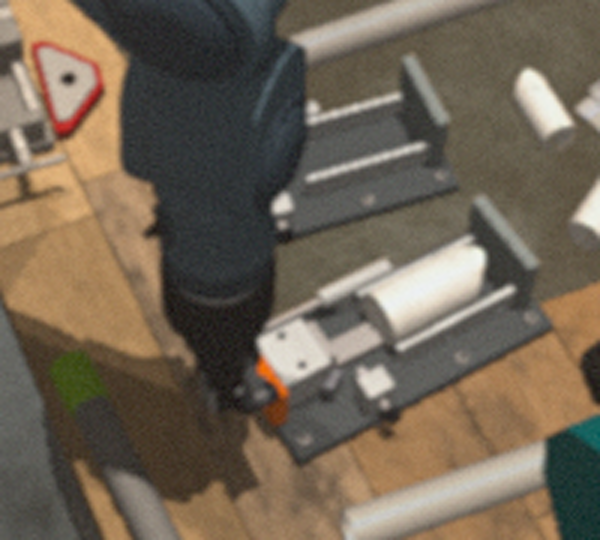

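View pics/top_b.png

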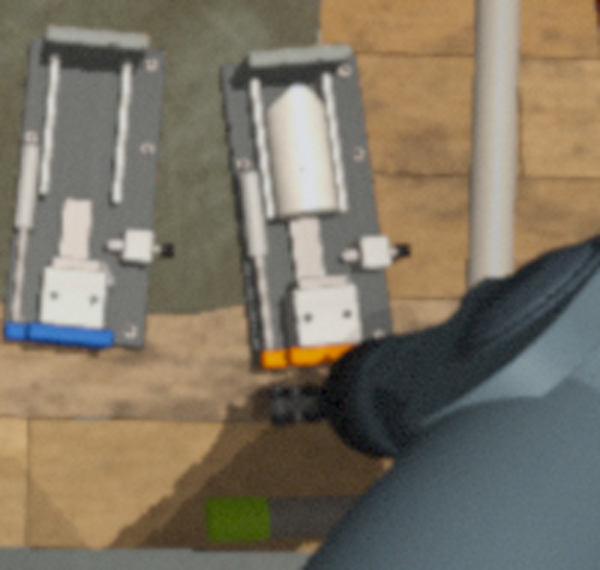

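```bash
python3 - <<'E'
from h import *
z=np.load("top_b.npz");C=cloud("top",z["d"])
for v in(308,312,316,320):
    print(v,[(u,np.round(C[v,u],3).tolist()) for u in range(416,452,4)])
q=C[295:330,405:460].reshape(-1,3); 
z2=np.load("scene_b.npz");c2=cloud("scene",z2["d"])
for nm,q in(("top",C.reshape(-1,3)),("scene",c2.reshape(-1,3))):
  m=(abs(q[:,0]-.405)<.03)&(abs(q[:,1]+.374)<.06)&(q[:,0]<.43)&(q[:,2]>.015)
  for a in np.arange(.015,.12,.015):
    k=q[m&(q[:,2]>=a)&(q[:,2]<a+.015)]
    if len(k)>3: print(nm,round(a,3),len(k),np.round(k.min(0),3),np.round(k.max(0),3))
E
```

```text
308 [(416, [0.419, -0.332, 0.0]), (420, [0.419, -0.34, 0.003]), (424, [0.42, -0.35, 0.0]), (428, [0.42, -0.358, 0.001]), (432, [0.417, -0.343, 0.1]), (436, [0.415, -0.338, 0.153]), (440, [0.414, -0.337, 0.188]), (444, [0.414, -0.339, 0.207]), (448, [0.413, -0.338, 0.238])]
312 [(416, [0.411, -0.332, -0.0]), (420, [0.408, -0.313, 0.128]), (424, [0.408, -0.321, 0.13]), (428, [0.408, -0.327, 0.135]), (432, [0.408, -0.334, 0.138]), (436, [0.408, -0.336, 0.162]), (440, [0.407, -0.337, 0.187]), (444, [0.407, -0.338, 0.209]), (448, [0.406, -0.338, 0.238])]
316 [(416, [0.402, -0.332, 0.002]), (420, [0.4, -0.314, 0.124]), (424, [0.4, -0.32, 0.13]), (428, [0.401, -0.327, 0.135]), (432, [0.401, -0.333, 0.14]), (436, [0.401, -0.337, 0.155]), (440, [0.4, -0.337, 0.187]), (444, [0.4, -0.338, 0.21]), (448, [0.4, -0.339, 0.233])]
320 [(416, [0.395, -0.36, -0.134]), (420, [0.393, -0.314, 0.125]), (424, [0.393, -0.321, 0.127]), (428, [0.393, -0.329, 0.123]), (432, [0.393, -0.341, 0.108]), (436, [0.394, -0.375, 0.004]), (440, [0.393, -0.339, 0.176]), (444, [0.393, -0.34, 0.203]), (448, [0.393, -0.346, 0.207])]
top 0.09 9 [ 0.393 -0.349  0.095] [ 0.417 -0.338  0.105]
top 0.105 18 [ 0.393 -0.341  0.106] [ 0.415 -0.327  0.12 ]
scene 0.03 7 [ 0.395 -0.382  0.036] [ 0.4   -0.37   0.044]
scene 0.045 28 [ 0.395 -0.39   0.045] [ 0.404 -0.369  0.059]
scene 0.06 11 [ 0.395 -0.385  0.061] [ 0.401 -0.37   0.071]
scene 0.075 47 [ 0.391 -0.408  0.076] [ 0.415 -0.349  0.09 ]
scene 0.09 59 [ 0.389 -0.421  0.09 ] [ 0.413 -0.363  0.105]
scene 0.105 46 [ 0.389 -0.431  0.105] [ 0.42  -0.361  0.12 ]
```

Depth shows the fingers centred at y ≈ -0.374, with only the knuckles standing out higher up. Now I'll approach slowly along the push direction.

Emit:
carry_out(steps=[[[0.003,0.0003,-0.001,0],[0.003,0.0003,-0.001,0],[0.003,0.0003,-0.001,0],[0.003,0.0003,0,0],[0.003,0.0003,0,0],[0.003,0.0003,0,0],[0.003,0.0003,0,0],[0.003,0.0003,0,0],[0.003,0.0003,0,0],[0.003,0.0003,0,0]]])

```text
t: 2.97
ee_pos: [0.4376, -0.3704, 0.0453]
orientation: [0.475, 0.524, -0.476, 0.523]
ft_force: [-6.8, -1.3, 6.2]
width: 0.0003
```

```bash
python3 look.py c
```

```text
3.0667 [ 0.4380985  -0.37038281  0.04531179] [-2.93850055 -0.77985953  3.20991164] -0.0002843320035362557
[[-0.001  0.995  0.097]
 [-0.     0.097 -0.995]
 [-1.    -0.001  0.   ]]
```

View pics/scene_c.png

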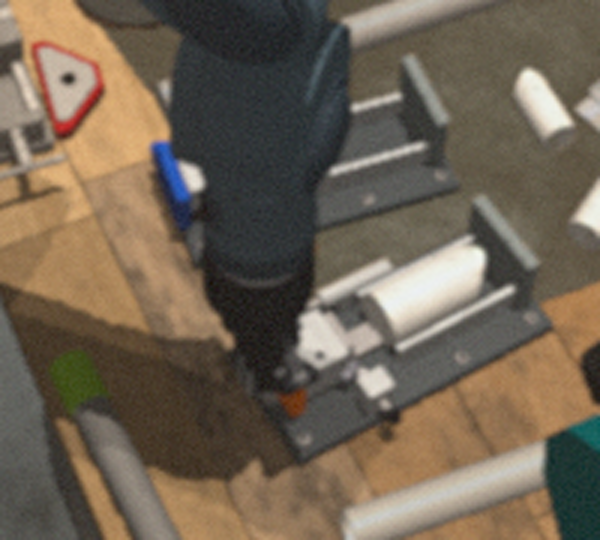

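The slide is moving in (about 12 mm so far) with only spring force against it, and the blue slide is still out. Continuing.

Emit:
carry_out(steps=[[[0.003,0.0003,0,0],[0.003,0.0003,0,0],[0.003,0.0003,0,0],[0.003,0.0003,0,0],[0.003,0.0003,0,0],[0.003,0.0003,0,0],[0.003,0.0003,0,0],[0.003,0.0003,0,0],[0.003,0.0003,0,0],[0.003,0.0003,0,0]]])

```text
t: 3.9
ee_pos: [0.4674, -0.3672, 0.0451]
orientation: [0.475, 0.524, -0.476, 0.523]
ft_force: [-5.9, -0.7, 3.6]
width: -0.0002
```

```bash
python3 look.py d
```

```text
4.0 [ 0.46791982 -0.36717271  0.0451304 ] [-4.80936146  0.66979808  3.9024129 ] -0.0002762192257858128
[[-0.001  0.995  0.097]
 [ 0.     0.097 -0.995]
 [-1.    -0.001 -0.   ]]
```

View pics/scene_d.png

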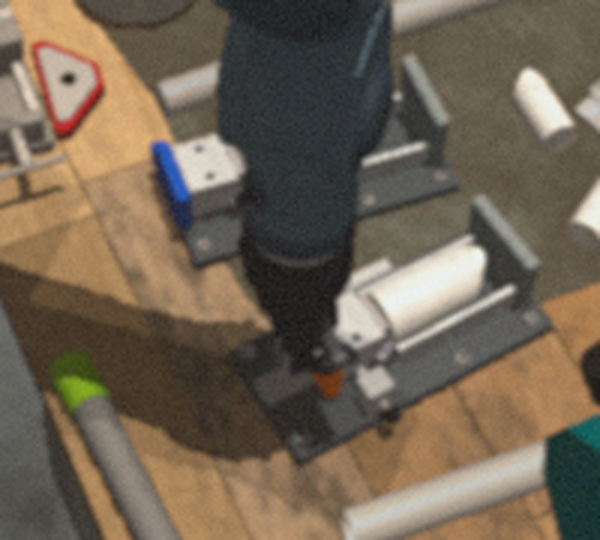

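View pics/top_d.png

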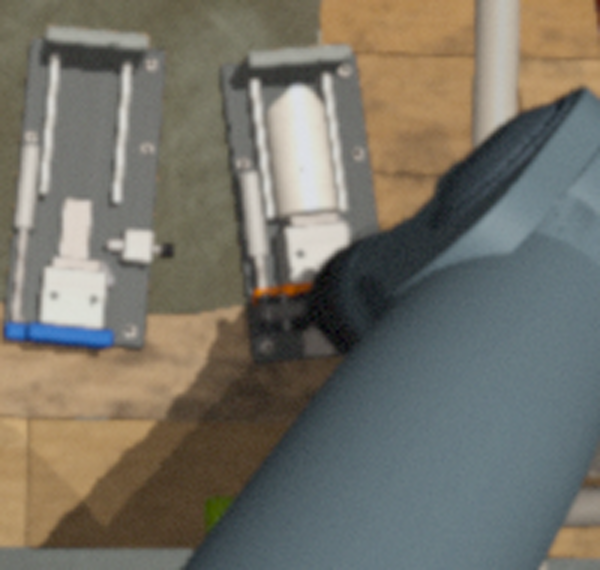

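The slide is about 42 mm in and nearly at the tube. Now smaller steps, watching the force.

Emit:
carry_out(steps=[[[0.002,0.0002,0,0],[0.002,0.0002,0,0],[0.002,0.0002,0,0],[0.002,0.0002,0,0],[0.002,0.0002,0,0],[0.001,0.0001,0,0],[0.001,0.0001,0,0],[0,0,0,0]]])

```text
t: 4.67
ee_pos: [0.479, -0.366, 0.0451]
orientation: [0.475, 0.524, -0.476, 0.523]
ft_force: [-6.7, -0.6, 3.4]
width: -0.0002
```

Emit:
carry_out(steps=[[[0.001,0.0001,0,0],[0.001,0.0001,0,0],[0,0,0,0]]])

```text
t: 4.92
ee_pos: [0.481, -0.3658, 0.0451]
orientation: [0.475, 0.524, -0.476, 0.523]
ft_force: [-6.6, -0.9, 3.3]
width: 0.0001
```

```bash
python3 look.py e
```

```text
5.0167 [ 0.48097444 -0.3657431   0.04510519] [-6.88772086  0.1832646   3.43002492] -0.0003249863881859683
[[-0.002  0.995  0.096]
 [ 0.     0.096 -0.995]
 [-1.    -0.002 -0.001]]
```

View pics/scene_e.png

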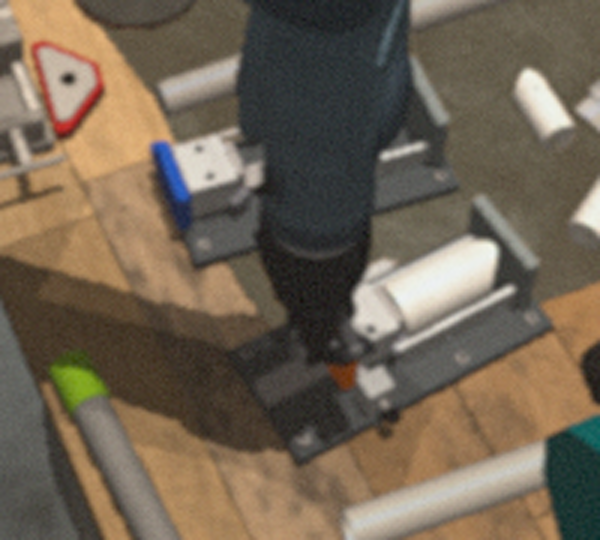

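View pics/top_e.png

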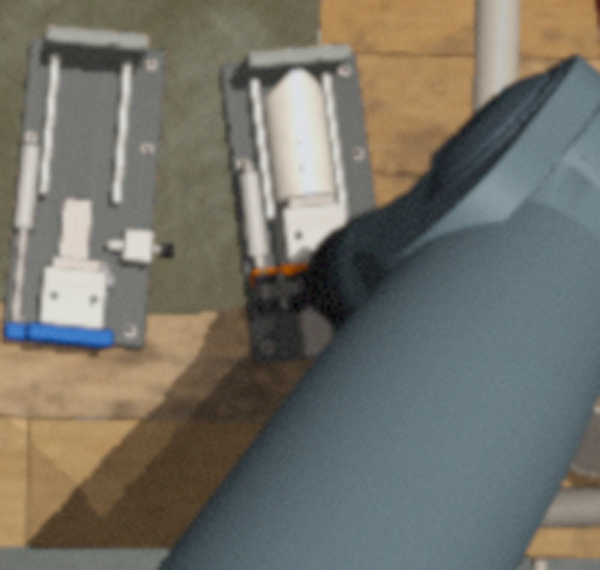

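The tube is moving towards the fence but there is still a small gap. Force is about 7 N. Continuing in 1 mm steps, then 0.5 mm.

Emit:
carry_out(steps=[[[0.001,0.0001,0,0],[0.001,0.0001,0,0],[0,0,0,0]]])

```text
t: 5.27
ee_pos: [0.4829, -0.3655, 0.0451]
orientation: [0.475, 0.524, -0.476, 0.523]
ft_force: [-6.5, 0.4, 3.8]
width: -0.0001
```

Emit:
carry_out(steps=[[[0.001,0.0001,0,0],[0,0,0,0]]])

```text
t: 5.43
ee_pos: [0.483, -0.3655, 0.0451]
orientation: [0.474, 0.525, -0.476, 0.522]
ft_force: [-8.3, -0.5, 5.1]
width: 0.0001
```

Emit:
carry_out(steps=[[[0.0005,0.0001,0,0],[0,0,0,0]]])

```text
t: 5.6
ee_pos: [0.483, -0.3655, 0.0451]
orientation: [0.474, 0.525, -0.477, 0.522]
ft_force: [-10.4, -1.1, 6.8]
width: -0.0
```

Emit:
carry_out(steps=[[[0.001,0.0001,0,0],[0,0,0,0]]])

```text
t: 5.77
ee_pos: [0.483, -0.3655, 0.0451]
orientation: [0.474, 0.525, -0.477, 0.522]
ft_force: [-14.1, -0.8, 9.2]
width: -0.0002
```

```bash
python3 look.py f; python3 - <<'E'
from h import *
for n in "def":
  z=np.load(f"top_{n}.npz");d=z["d"];C=cloud("top",d)
  h=cv2.cvtColor(z["p"],cv2.COLOR_RGB2HSV);m=cv2.inRange(h,(5,170,90),(22,255,255));m[:,:405]=0;m[:,445:]=0;m[:250]=0;m[310:]=0
  v,u=np.where(m>0); q=C[m>0]; print(n,"orange lug median xyz",np.round(np.median(q,0),4),len(q))
  k=(C[:,:,2]>.045)&(C[:,:,2]<.062)&(abs(C[:,:,1]+.352)<.008)&(C[:,:,0]>.53)&(C[:,:,0]<.66); print("tube x range",np.round([C[k][:,0].min(),C[k][:,0].max()],4))
E
```

```text
5.8667 [ 0.48300631 -0.36552968  0.04512966] [-13.83170567  -1.03534585   8.32896526] 0.00022273273552572768
[[-0.007  0.995  0.095]
 [-0.     0.095 -0.995]
 [-1.    -0.007 -0.   ]]
d orange lug median xyz [ 0.4845 -0.3387  0.0581] 38
tube x range [0.53   0.6451]
e orange lug median xyz [ 0.4987 -0.3363  0.0581] 32
tube x range [0.5309 0.6455]
f orange lug median xyz [ 0.5009 -0.3377  0.0592] 25
tube x range [0.5301 0.6456]
```

View pics/scene_f.png

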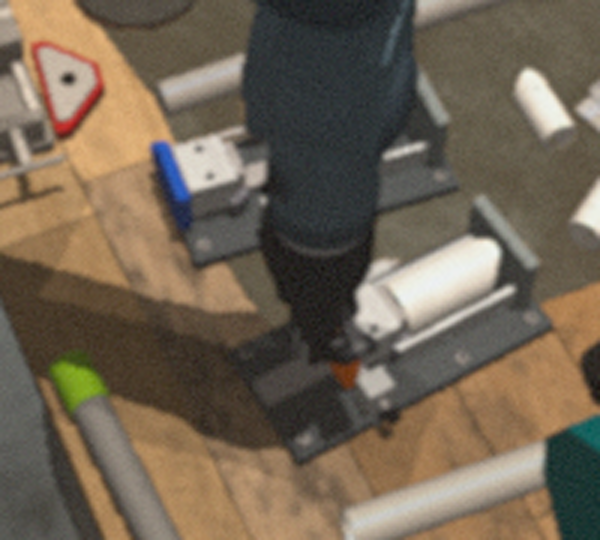

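View pics/top_f.png

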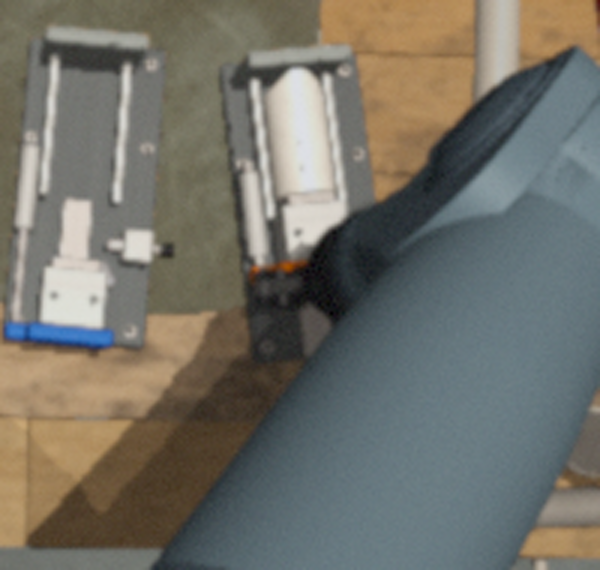

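The slide has hit a firm stop. The TCP stays at 0.483 while the force rises to only about 14 N. The orange plate has moved 60 mm (x 0.440 to 0.501), and the tube tip is against the fence at top crop (296,70). Now backing off smoothly along the same line.

Emit:
carry_out(steps=[[[-0.002,-0.0002,0,0],[-0.003,-0.0003,0,0],[-0.003,-0.0003,0,0],[-0.003,-0.0003,0,0],[-0.003,-0.0003,0,0],[-0.003,-0.0003,0,0],[-0.003,-0.0003,0,0],[-0.003,-0.0003,0,0],[-0.003,-0.0003,0,0],[-0.003,-0.0003,0,0],[-0.004,-0.0004,0,0],[-0.004,-0.0004,0,0]]])

```text
t: 6.87
ee_pos: [0.4506, -0.3698, 0.0457]
orientation: [0.476, 0.523, -0.475, 0.525]
ft_force: [-0.1, -0.0, 0.9]
width: -0.0
```

Emit:
carry_out(steps=[[[-0.006,-0.0006,0,0],[-0.008,-0.0008,0,0],[-0.008,-0.0008,0,0],[-0.008,-0.0008,0,0],[-0.006,-0.0006,0,0],[0,0,0.02,0],[0,0,0.03,0],[0,0,0.03,0],[0,0,0.03,0],[0,0,0.02,0]]])

```text
t: 7.7
ee_pos: [0.4137, -0.3737, 0.1784]
orientation: [0.475, 0.522, -0.475, 0.525]
ft_force: [0.6, -0.1, 0.7]
width: -0.0001
```

Emit:
carry_out(steps=[[[-0.02,-0.02,0.01,0],[-0.02,-0.02,0.01,0],[-0.02,-0.02,0.01,0],[-0.02,-0.02,0.01,0],[-0.02,-0.02,0,0],[-0.02,-0.02,0,0],[-0.02,-0.02,0,0],[-0.02,-0.02,0,0],[0,0,0,0],[0,0,0,0]]])

```text
t: 8.53
ee_pos: [0.2521, -0.5336, 0.2151]
orientation: [0.476, 0.523, -0.476, 0.523]
ft_force: [0.6, 0.1, 0.1]
width: 0.0001
```

```bash
python3 look.py g; python3 - <<'E'
from h import *
for n in "0g":
 for cam in("top","scene"):
  z=np.load(f"{cam}0.npz" if n=="0" else f"{cam}_{n}.npz");C=cloud(cam,z["d"])
  h=cv2.cvtColor(z["p"],cv2.COLOR_RGB2HSV)
  for nm,lo,hi in(("orange",(5,170,90),(22,255,255)),("blue",(103,150,120),(120,255,255))):
    m=(cv2.inRange(h,lo,hi)>0)&(C[:,:,0]>.4)&(C[:,:,0]<.56)&(C[:,:,1]<-.1)&(C[:,:,1]>-.43)&(C[:,:,2]>.05);print(n,cam,nm,np.round(np.median(C[m],0),4),m.sum())
E
```

```text
8.6333 [ 0.25356031 -0.53226508  0.21518635] [-0.12695793  0.7273869   0.06185089] 1.681368895991894e-05
[[ 0.     0.995  0.097]
 [ 0.001  0.097 -0.995]
 [-1.     0.    -0.001]]
0 top orange [ 0.4409 -0.3701  0.0592] 148
0 top blue [ 0.4492 -0.1868  0.0594] 127
0 scene orange [ 0.438  -0.3744  0.0575] 153
0 scene blue [ 0.447  -0.1907  0.0588] 74
g top orange [ 0.4746 -0.3671  0.0589] 147
g top blue [ 0.4494 -0.1867  0.0591] 125
g scene orange [ 0.4719 -0.3704  0.058 ] 152
g scene blue [ 0.4473 -0.1917  0.0582] 79
```

View pics/scene_g.png

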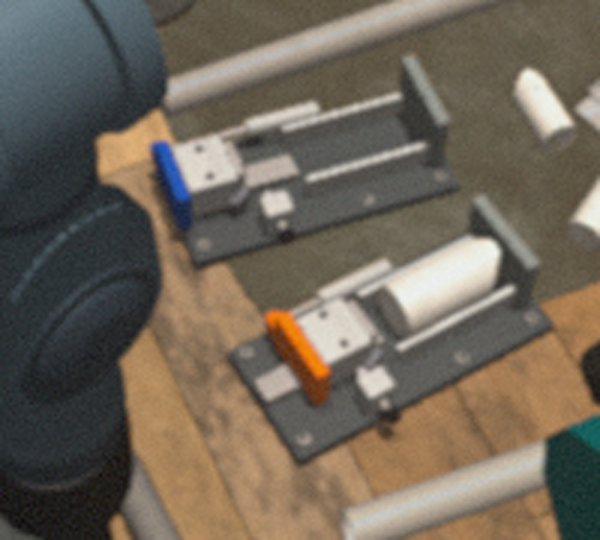

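View pics/top_g.png

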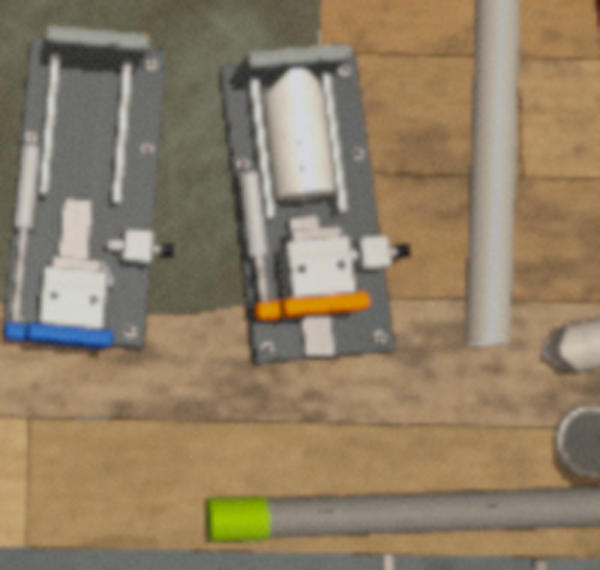

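The orange slide rests about 34 mm in (x 0.4409 to 0.4746). The tube is still against the fence at top crop (296,70), and blue hasn't moved. Handing in.

```bash
python3 -c "
from station import bot
print(bot.hand_in())"
```

```text
the job is handed in; nothing more can be done
None
```

The job is handed in: I pushed the orange slide home with closed fingertips, backed off slowly, and the slide settled at its middle position. No verdict was reported.

- **Push:** the slide stopped firmly after about 60 mm of travel, at a measured force of about 14 N along the push (about 17 N in total). The pictures then showed the tube's tip against the grey fence.
- **Return:** after I let go, the slide rested at about 34 mm in both camera views, which fits the pin catch. I didn't measure the pin separately; it looked sprung in.
- **Other things:** the blue slide hadn't moved (under 1 mm), and the arm was clear of everything with forces near zero. I went near none of the bystanders, but I didn't measure them afterwards.
- **Check that didn't help:** my depth measurement of the tube's extent couldn't separate it from the fence and carriage. That the tube is seated rests on the firm stop and the pictures.

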